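# Jam jars in order of height

### The job

Lay out the jam tasting: stand the four jars on the slate coasters in order of height, the tallest on the coaster next to the crock of spreaders and the shortest at the far end of the row, one jar upright and centred on each coaster. They are glass, so set them down gently, never drop or tip one, and leave the salt shaker standing where it is.

Things in the scene. Friction and masses are not known exactly. Their poses are not given: they have to be found in the camera images.
- jar_tallest: closed upright glass jam jar with a round steel screw lid, the tallest of the four and slim: 128 mm high over the lid, body 56 mm in diameter (lid, the top 16 mm, 3 mm narrower), 0.15 to 0.6 kg, loose, standing on the worktop at the start. Origin: centre of its underside; z up its axis; its yaw means nothing.
- jar_second: closed upright glass jam jar with a round steel screw lid, the second tallest and the widest: 104 mm high over the lid, body 66 mm in diameter (lid, the top 16 mm, 3 mm narrower), 0.15 to 0.6 kg, loose, standing on the worktop at the start. Origin: centre of its underside; z up its axis; its yaw means nothing.
- jar_third: closed upright glass jam jar with a round steel screw lid, the third tallest and the slimmest: 80 mm high over the lid, body 52 mm in diameter (lid, the top 16 mm, 3 mm narrower), 0.15 to 0.6 kg, loose, standing on the worktop at the start. Origin: centre of its underside; z up its axis; its yaw means nothing.
- jar_shortest: closed upright glass jam jar with a round steel screw lid, the shortest, squat and wide: 57 mm high over the lid, body 64 mm in diameter (lid, the top 16 mm, 3 mm narrower), 0.15 to 0.6 kg, loose, standing on the worktop at the start. Origin: centre of its underside; z up its axis; its yaw means nothing.
- coaster_a: one of four identical dark round slate coasters, 82 mm across, 4 mm thick, fixed in a straight row at 100 mm spacing along a light wooden board (130 x 400 mm, 15 mm thick) lying crosswise beyond the jars as seen from the robot. Origin: centre of its underside, its top is 4 mm above. The letters say nothing of the order in the row.
- coaster_b: one of four identical dark round slate coasters, 82 mm across, 4 mm thick, fixed in a straight row at 100 mm spacing along a light wooden board (130 x 400 mm, 15 mm thick) lying crosswise beyond the jars as seen from the robot. Origin: centre of its underside, its top is 4 mm above. The letters say nothing of the order in the row.
- coaster_c: one of four identical dark round slate coasters, 82 mm across, 4 mm thick, fixed in a straight row at 100 mm spacing along a light wooden board (130 x 400 mm, 15 mm thick) lying crosswise beyond the jars as seen from the robot. Origin: centre of its underside, its top is 4 mm above. The letters say nothing of the order in the row.
- coaster_d: one of four identical dark round slate coasters, 82 mm across, 4 mm thick, fixed in a straight row at 100 mm spacing along a light wooden board (130 x 400 mm, 15 mm thick) lying crosswise beyond the jars as seen from the robot. Origin: centre of its underside, its top is 4 mm above. The letters say nothing of the order in the row.
- crock: white ceramic crock, 94 mm across, 100 mm high, with three wooden spreaders standing in it (to 205 mm high), fixed on the worktop at one end of the row of coasters, its centre 120 mm from the nearest coaster's. A stack of saucers 31 mm high stands at the other end; which end is which changes. Origin: centre of its underside.
- salt_shaker: white salt shaker with a steel top, 42 mm in diameter and 72 mm high, loose, standing among the jars; not to be moved. Origin: centre of its underside.

How it is judged:
At the end, for the whole second after the job is handed in: All four jars stand upright (within 0.1 rad) and still on the coasters, each within 15 mm of its coaster's centre, in order of height with the tallest on the coaster nearest the crock and the shortest on the farthest; the salt shaker is within 20 mm of where it was ((horizontal distance between jar_tallest and coaster_a below 0.015 m or horizontal distance between jar_tallest and coaster_b below 0.015 m or horizontal distance between jar_tallest and coaster_c below 0.015 m or horizontal distance between jar_tallest and coaster_d below 0.015 m) and horizontal distance between jar_tallest and crock between 0.07 and 0.17 m and height (world z) of jar_tallest between 0.014 and 0.024 m and angle between each of jar_tallest, jar_second, jar_third, jar_shortest's own z axis and vertical below 0.1 rad and linear speed of each of jar_tallest, jar_second, jar_third, jar_shortest below 0.02 m/s and angular speed of each of jar_tallest, jar_second, jar_third, jar_shortest below 0.2 rad/s and (horizontal distance between jar_second and coaster_a below 0.015 m or horizontal distance between jar_second and coaster_b below 0.015 m or horizontal distance between jar_second and coaster_c below 0.015 m or horizontal distance between jar_second and coaster_d below 0.015 m) and horizontal distance between jar_second and crock between 0.17 and 0.27 m and height (world z) of jar_second between 0.014 and 0.024 m and (horizontal distance between jar_third and coaster_a below 0.015 m or horizontal distance between jar_third and coaster_b below 0.015 m or horizontal distance between jar_third and coaster_c below 0.015 m or horizontal distance between jar_third and coaster_d below 0.015 m) and horizontal distance between jar_third and crock between 0.27 and 0.37 m and height (world z) of jar_third between 0.014 and 0.024 m and (horizontal distance between jar_shortest and coaster_a below 0.015 m or horizontal distance between jar_shortest and coaster_b below 0.015 m or horizontal distance between jar_shortest and coaster_c below 0.015 m or horizontal distance between jar_shortest and coaster_d below 0.015 m) and horizontal distance between jar_shortest and crock between 0.37 and 0.47 m and height (world z) of jar_shortest between 0.014 and 0.024 m and distance of salt_shaker from where it was at the start of the episode below 0.02 m); the robot touches nothing.
It fails at once if the tallest jar is dropped: let go with its base more than about 20 mm above the coasters, or knocked over ((contact force between the fingers and jar_tallest below 0.01 N and height (world z) of jar_tallest above 0.042 m) or angle between jar_tallest's own z axis and vertical above 0.7 rad).
It fails at once if the second jar is dropped: let go with its base more than about 20 mm above the coasters, or knocked over ((contact force between the fingers and jar_second below 0.01 N and height (world z) of jar_second above 0.042 m) or angle between jar_second's own z axis and vertical above 0.7 rad).
It fails at once if the third jar is dropped: let go with its base more than about 20 mm above the coasters, or knocked over ((contact force between the fingers and jar_third below 0.01 N and height (world z) of jar_third above 0.042 m) or angle between jar_third's own z axis and vertical above 0.7 rad).
It fails at once if the shortest jar is dropped: let go with its base more than about 20 mm above the coasters, or knocked over ((contact force between the fingers and jar_shortest below 0.01 N and height (world z) of jar_shortest above 0.042 m) or angle between jar_shortest's own z axis and vertical above 0.7 rad).
It fails at once if the salt shaker is shoved more than 20 mm or knocked over (distance of salt_shaker from where it was at the start of the episode above 0.02 m or angle between salt_shaker's own z axis and vertical above 0.5 rad).
It also fails if it takes over 96 s, if anything falls off the work surface, if the arm or the gripper's body presses on something with over 40 N, if the wrist force passes 120 N, or if a joint passes its speed limit or range.

### The arm

A 6-joint arm with a two-finger parallel gripper is mounted at the origin on the work surface. World frame = base frame: x ahead of the robot, y to its left, z up, the work surface at z = 0. Lengths are in m, angles in rad, forces in N, time in s.
With the tool pointing down it reaches from about 0.425 to 0.95 m from the base axis. Payload 3.5 kg.
Tool frame: the origin (TCP) lies on the centre line of the jaws, within the pads' length; the fingertips stand 8 mm ahead of it and the grasp point (between the pads) lies 11 mm behind it; z points along the fingers, y is the line along which they close (so a half turn about z gives the same grasp; the last joint's range is limited). The gripper opens to 85 mm and grips with 20 to 120 N. Pads are 22 mm wide; open, the fingers measure 114 mm over their backs; the gripper's body (76 mm by 85 mm) begins 54 mm behind the grasp point. The pads swing forward as they close: fully open they stand 13 mm farther back than shut.
Start: joints at [1.01, 0.286, 1.577, -0, 1.279, -0.15], TCP at [0.27, 0.619, 0.239] pointing down, gripper open.
Joint ranges: [-2.77, 2.77], [-0.9, 2.22], [0.21, 2.48], [-1.53, 4.67], [0.24, 2.81], [-2.84, 2.84]. Speed limits (rad/s): [2.79, 2.79, 3.14, 3.14, 3.14, 3.14].

### API

Orientations are given as a unit quaternion [x, y, z, w].
In Python, from plant import ctrl gives the robot as it stands. The module is installed in compiled form; this text tells all that it offers.
- The arm moves only by the tool send_rows, never from a script. Its argument "steps" is a list of rows, each a list of 5 numbers: the shift along the tool's x, y, z in m, then the turn about the tool's z in degrees, then the opening, from -1 (shut) to 1 (fully open). A call has 1 to 12 rows; each row is the pose to reach, as a shift and turn from the pose commanded when the call began, along the tool's axes at that moment; what a row does not reach only later rows make up. A row lasts 1/10 s, in which the tool goes at most 50 mm and 8.59 degrees, less where a joint would pass 70% of its speed; a pose out of reach is approached as far as the arm can. A call with a gripper value outside its range is refused whole. The fingers move at their own pace and stop on an object; "squeeze" is the grip in N (left out, the last holds). Time passes only in rows, so rows that repeat a pose let the fingers close. It gives the time, the measured TCP pose, the force, the opening and the grip force at its end, in the units of the state.
- ctrl.get_state(): the state, without advancing time (a new reading comes with each control period).
- ctrl.read_camera(name): name is "side" or "top" or "wrist"; returns the picture (480x640x3 uint8, red, green, blue); there is no depth.
- ctrl.calibration(name): a dict with "intrinsics" (3x3 intrinsics, pixels), "extrinsics" (4x4, takes a point from world to camera coordinates); the wrist camera has in their place "tool_from_camera" (4x4, takes a point from camera to tool coordinates, whose origin is the TCP and whose axes are the flange's). Camera axes: x right, y up, looking along -z (the intrinsics and any distortion apply to the point x, -y, -z); pixel columns grow to the right and rows downward; lengths in m; the calibration is good to about 2 mm. A picture is of the moment at which its call begins: read the wrist's pose just before it. calibration takes no time and is no camera call.
- ctrl.sign_off(): hands the job in; it is judged then, once.
The state is a dict: "time": time; "qpos": joint angles; "dq": joint speeds; "joint_efforts": joint torques, N m; "eef_pos": TCP position; "tcp_rot": TCP orientation; "contact_force": force on the tool from outside, world axes, zero at the start; "wrist_torque": the same for the moment, N m; "opening": opening from 0.0 (shut) to 1.0 (fully open); "finger_force": force on a finger pad.
Only numpy, scipy, OpenCV 4.12 (cv2) and the standard library are available. Lean on these libraries where they do the work, as an engineer would, in place of code of your own. Each camera call takes 0.05 s, during which the arm holds its last target. There are 200 camera calls.

## Working session

There is one attempt and no reset: what is moved stays moved. The work goes in short steps, Python scripts to look and compute and a tool call to move; the robot and the scene stay as the last step left them, time stands still between calls to the robot, and variables do not carry over. Pictures are saved under pics/ and viewed, at most 14 in all, crops included, and the job is handed in when it is done.

Besides the shell and the picture viewer there is one more tool, called after ">>>" by a JSON object that holds its "op" and its "data", one argument or row to a line. send_rows: Moves the arm, as the interface text tells. Its arguments: {"type":"object","properties":{"steps":{"type":"array","items":{"type":"array","items":{"type":"number"}}},"squeeze":{"type":"number"}},"required":["steps"]}

```bash
mkdir -p pics; python3 - <<'E'
from plant import ctrl
import cv2,numpy as np
np.set_printoptions(precision=4,suppress=True)
s=ctrl.get_state();print(s)
for n in("top","side","wrist"):
    cv2.imwrite(f"pics/{n}0.png",ctrl.read_camera(n)[...,::-1]);print(n,ctrl.calibration(n))
E
```

```text
{'time': 0.0, 'qpos': array([ 1.01  ,  0.2872,  1.5781, -0.    ,  1.2786, -0.15  ]), 'dq': array([ 0.0003,  0.0001, -0.    ,  0.0006,  0.0023,  0.0009]), 'joint_efforts': array([  0.0006, -40.5985, -29.2621,  -0.0002,   0.0059,  -0.    ]), 'eef_pos': array([0.2692, 0.6183, 0.238 ]), 'tcp_rot': array([ 0.2039,  0.979 , -0.0011, -0.0004]), 'contact_force': array([-0.5421,  0.0997, -0.7148]), 'wrist_torque': array([ 0.0031,  0.0032, -0.0181]), 'finger_force': 0.0, 'opening': 0.9977471615663257}
top {'intrinsics': array([[442.8178,   0.    , 327.3654],
       [  0.    , 442.8178, 232.5921],
       [  0.    ,   0.    ,   1.    ]]), 'extrinsics': array([[ 0.0057, -0.9995,  0.0305, -0.0134],
       [ 0.9902,  0.0099,  0.139 , -0.5063],
       [-0.1392,  0.0294,  0.9898, -0.7356],
       [ 0.    ,  0.    ,  0.    ,  1.    ]])}
side {'intrinsics': array([[616.2059,   0.    , 308.1256],
       [  0.    , 616.2059, 240.2068],
       [  0.    ,   0.    ,   1.    ]]), 'extrinsics': array([[ 0.8958, -0.4443, -0.0123, -0.4824],
       [ 0.2365,  0.4531,  0.8595, -0.1648],
       [-0.3763, -0.7729,  0.511 , -0.9225],
       [ 0.    ,  0.    ,  0.    ,  1.    ]])}
wrist {'intrinsics': array([[421.8043,   0.    , 310.7252],
       [  0.    , 421.8043, 241.3085],
       [  0.    ,   0.    ,   1.    ]]), 'tool_from_camera': array([[-0.0005,  0.9525,  0.3044,  0.0782],
       [ 1.    ,  0.0003,  0.0005,  0.0008],
       [ 0.0004,  0.3044, -0.9525, -0.1357],
       [ 0.    ,  0.    ,  0.    ,  1.    ]])}
```

View pics/top0.png

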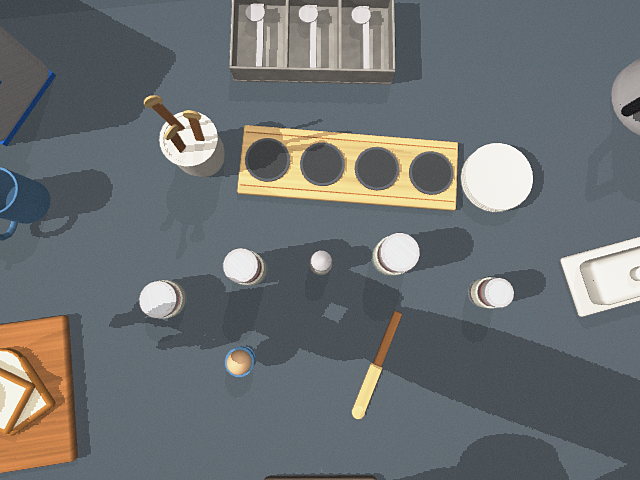

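View pics/side0.png

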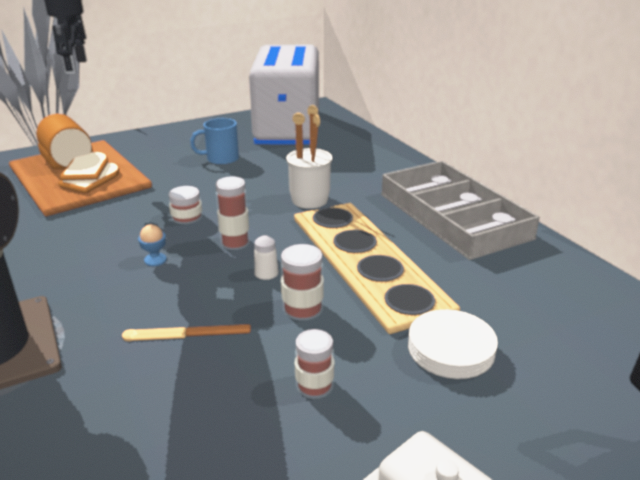

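The top view shows the crock at (190,145), so it is at the +y end, with coasters at (268,159), (322,163), (377,168) and (431,172). From left to right the lids are shortest (160,299), tallest (242,266), shaker (320,262), second (398,252) and third (495,292). The side view shows them in the same order: (185,193), (231,185), (264,243), (302,256) and (314,342).

```bash
cat > h.py <<'E'
from plant import ctrl
import cv2,numpy as np
from scipy.spatial.transform import Rotation as Ro
np.set_printoptions(precision=4,suppress=True)
def cam(n,s=None):
    c=ctrl.calibration(n);K=np.array(c["intrinsics"])
    if n=="wrist":
        T=np.eye(4);T[:3,:3]=Ro.from_quat(s["tcp_rot"]).as_matrix();T[:3,3]=s["eef_pos"]
        E=np.linalg.inv(T@np.array(c["tool_from_camera"]))
    else:E=np.array(c["extrinsics"])
    return K@np.diag([1,-1,-1])@E[:3]   # 3x4 projection
def onplane(P,uv,z):
    H=np.c_[P[:,0],P[:,1],P[:,2]*z+P[:,3]];w=np.linalg.solve(H,[*uv,1]);return w[:2]/w[2]
def tri(P1,a,P2,b):
    X=cv2.triangulatePoints(P1,P2,np.float64(a).reshape(2,1),np.float64(b).reshape(2,1))[:,0];return X[:3]/X[3]
def blob(im,seed,lo,hi,r=45):
    """pixel centre+size of connected region of grey in lo..hi at seed (ellipse fit of its hull)"""
    g=cv2.cvtColor(im,cv2.COLOR_RGB2GRAY);m=((g>=lo)&(g<=hi)).astype(np.uint8)
    y0,x0=max(0,seed[1]-r),max(0,seed[0]-r);m=m[y0:seed[1]+r,x0:seed[0]+r]
    n,l,st,c=cv2.connectedComponentsWithStats(m,connectivity=4);k=l[seed[1]-y0,seed[0]-x0]
    pts=cv2.findNonZero((l==k).astype(np.uint8));e=cv2.fitEllipse(cv2.convexHull(pts))
    return np.array(e[0])+[x0,y0],e[1],st[k][4]
E
python3 - <<'E'
from h import *
t=cv2.imread("pics/top0.png")[...,::-1];s=cv2.imread("pics/side0.png")[...,::-1]
Pt,Ps=cam("top"),cam("side")
for n,a,b in(("short",(159,299),(185,192)),("tall",(241,265),(231,184)),("shaker",(320,260),(264,241)),("second",(399,252),(302,255)),("third",(496,292),(314,341))):
    g=cv2.cvtColor(t,cv2.COLOR_RGB2GRAY)[a[1],a[0]]
    e=blob(t,a,g-22,255);print(n,g,e,tri(Pt,e[0],Ps,b))
for a,b in(((268,159),(333,217)),((322,163),(355,240)),((377,168),(381,268)),((431,172),(410,299))):
    e=blob(t,a,0,85);f=blob(s,b,0,75);print(e,f,tri(Pt,e[0],Ps,f[0]),onplane(Pt,e[0],.019),onplane(Ps,f[0],.019))
for uv in((152,102),(172,131),(193,116)):print(onplane(Pt,uv,.2))
E
```

```text
short 236 (array([157.229 , 298.0506]), (33.23637008666992, 36.70276641845703), np.int32(757)) [0.3934 0.27   0.055 ]
tall 237 (array([239.89  , 264.8508]), (32.748992919921875, 33.87198257446289), np.int32(853)) [0.4446 0.1254 0.1225]
shaker 233 (array([317.7493, 260.9048]), (13.434184074401855, 17.84272003173828), np.int32(166)) [0.4564 0.0066 0.0609]
second 237 (array([399.5794, 251.8202]), (37.67987060546875, 38.88034439086914), np.int32(1152)) [ 0.4681 -0.1228  0.101 ]
third 237 (array([498.7322, 292.4602]), (28.07537841796875, 29.222633361816406), np.int32(646)) [ 0.4048 -0.2888  0.0781]
(array([266.3987, 157.9573]), (39.36058807373047, 42.918907165527344), np.int32(1249)) (array([335.2211, 213.9884]), (10.726486206054688, 32.74348449707031), np.int32(273)) [0.647  0.1001 0.0214] [0.6444 0.1015] [0.6512 0.1041]Traceback (most recent call last):
  File "<stdin>", line 8, in <module>
  File "h.py", line 21, in blob
    pts=cv2.findNonZero((l==k).astype(np.uint8));e=cv2.fitEllipse(cv2.convexHull(pts))
                                                   ~~~~~~~~~~~~~~^^^^^^^^^^^^^^^^^^^^^
cv2.error: OpenCV(4.12.0) /io/opencv/modules/imgproc/src/shapedescr.cpp:361: error: (-201:Incorrect size of input array) There should be at least 5 points to fit the ellipse in function 'fitEllipseNoDirect'
```

```bash
python3 - <<'E'
from h import *
t=cv2.imread("pics/top0.png")[...,::-1];s=cv2.imread("pics/side0.png")[...,::-1]
Pt,Ps=cam("top"),cam("side")
q=[]
for a,b in(((268,159),(333,217)),((322,163),(355,240)),((377,168),(381,268)),((431,172),(410,299))):
    e=blob(t,a,0,85);g=cv2.cvtColor(s,cv2.COLOR_RGB2GRAY)[b[1],b[0]]
    f=blob(s,b,0,100,30);q.append(onplane(Pt,e[0],.019));print(g,e,f,tri(Pt,e[0],Ps,f[0]),q[-1],onplane(Ps,f[0],.019))
q=np.array(q);print(np.linalg.norm(np.diff(q,axis=0),axis=1),q.mean(0),(q[3]-q[0])/np.linalg.norm(q[3]-q[0]))
for uv in((152,102),(172,131),(193,116)):print(onplane(Pt,uv,.2))
E
```

```text
64 (array([266.3987, 157.9573]), (39.36058807373047, 42.918907165527344), np.int32(1249)) (array([332.7725, 213.1273]), (26.810808181762695, 37.131065368652344), np.int32(596)) [0.6434 0.1007 0.0244] [0.6444 0.1015] [0.6486 0.1096]
86 (array([321.3406, 162.6046]), (37.8482551574707, 40.418701171875), np.int32(979)) (array([354.7371, 239.7826]), (18.912906646728516, 37.59415054321289), np.int32(566)) [0.6375 0.0019 0.0163] [0.6372 0.0018] [ 0.6349 -0.002 ]
87 (array([376.5903, 167.7887]), (37.30397415161133, 38.33601379394531), np.int32(938)) (array([379.933 , 266.6781]), (21.52096176147461, 40.417137145996094), np.int32(696)) [ 0.6293 -0.0992  0.0172] [ 0.6289 -0.099 ] [ 0.6277 -0.1015]Traceback (most recent call last):
  File "<stdin>", line 6, in <module>
  File "h.py", line 21, in blob
    pts=cv2.findNonZero((l==k).astype(np.uint8));e=cv2.fitEllipse(cv2.convexHull(pts))
                                                   ~~~~~~~~~~~~~~^^^^^^^^^^^^^^^^^^^^^
cv2.error: OpenCV(4.12.0) /io/opencv/modules/imgproc/src/shapedescr.cpp:361: error: (-201:Incorrect size of input array) There should be at least 5 points to fit the ellipse in function 'fitEllipseNoDirect'
```

Triangulated heights match the text: lids at 55, 122, 101 and 78 mm, coaster tops at about 19 mm. Coasters running away from the crock are A (.644,.101), B (.637,.002), C (.629,-.099) and D, extrapolated to (.621,-.199). I'll move above the tallest jar with the jaw line along world x.

>>> {"op": "send_rows", "data": {
  "steps": [
    [-0.011,-0.012,0,2,1],
    [-0.036,-0.038,0,8,1],
    [-0.068,-0.073,0,16,1],
    [-0.1,-0.107,0,24,1],
    [-0.132,-0.141,0,32,1],
    [-0.165,-0.176,0,40,1],
    [-0.197,-0.21,0,48,1],
    [-0.229,-0.245,0,56,1],
    [-0.261,-0.279,0,62,1],
    [-0.294,-0.313,0,66.5,1],
    [-0.33,-0.352,0,66.5,1],
    [-0.358,-0.382,0,66.5,1]
  ],
  "squeeze": 40
}}

```text
time: 1.35
eef_pos: [0.4453, 0.1235, 0.2393]
tcp_rot: [0.708, 0.707, 0.0, 0.0]
contact_force: [0.4, 0.2, -0.8]
opening: 1.0
finger_force: 0.0
```

```bash
python3 - <<'E'
from h import *
s=ctrl.get_state();im=ctrl.read_camera("wrist");cv2.imwrite("pics/w1.png",im[...,::-1])
print(s["eef_pos"],s["tcp_rot"],s["dq"]);np.save("w1.npy",cam("wrist",s))
print(cam("wrist",s)@[.4446,.1254,.128,1]/(cam("wrist",s)@[.4446,.1254,.128,1])[2])
E
```

```text
[0.4453 0.1235 0.2393] [0.7075 0.7067 0.0001 0.0002] [-0.9441  0.0322 -0.0296  0.0068 -0.0085 -0.9352]
[309.4449 237.9091   1.    ]
```

View pics/w1.png

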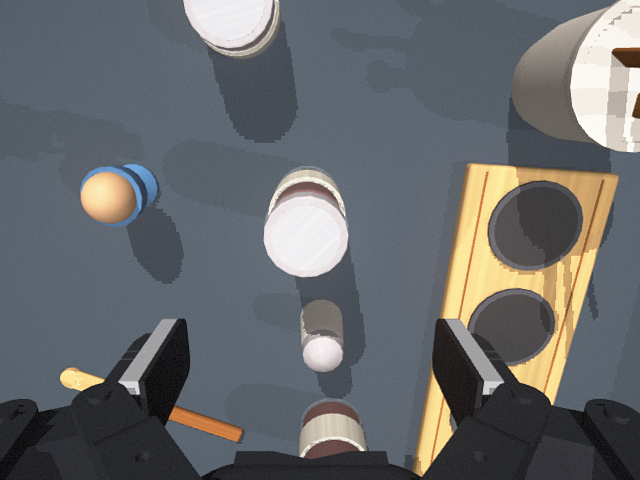

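The tallest lid is centred near (306,234), against a prediction of (309,238). Coasters A and B are at (535,225) and (513,327). I'll refine these from this view.

```bash
python3 - <<'E'
from h import *
im=cv2.imread("pics/w1.png")[...,::-1];P=np.load("w1.npy");g=cv2.cvtColor(im,cv2.COLOR_RGB2GRAY)
e=blob(im,(306,234),210,255,60);print(e,onplane(P,e[0],.128))
print(g[225,535],g[327,505],onplane(P,(535.5,226),.019),onplane(P,(513,328),.019))
print(ctrl.get_state()["eef_pos"],ctrl.get_state()["time"])
E
```

```text
(array([305.3169, 235.9422]), (80.14987182617188, 83.63727569580078), np.int32(5262)) [0.4421 0.1267]
61 73 [0.6424 0.1021] [0.6372 0.0017]
[0.4474 0.1186 0.2394] 1.4
```

>>> {"op": "send_rows", "data": {
  "steps": [
    [0.001,-0.001,0,0,1],
    [0.001,-0.001,0,0,1],
    [0.001,-0.001,0.01,0,1],
    [0.001,-0.001,0.035,0,1],
    [0.001,-0.001,0.065,0,1],
    [0.001,-0.001,0.095,0,1],
    [0.001,-0.001,0.12,0,1],
    [0.001,-0.001,0.14,0,1],
    [0.001,-0.001,0.152,0,1],
    [0.001,-0.001,0.157,0,1],
    [0.001,-0.001,0.157,0,1],
    [0.001,-0.001,0.157,0,1]
  ]
}}

```text
time: 2.6
eef_pos: [0.4449, 0.127, 0.0832]
tcp_rot: [0.707, 0.707, 0.001, 0.001]
contact_force: [-0.2, -0.5, 0.1]
opening: 0.999
finger_force: 0.0
```

>>> {"op": "send_rows", "data": {
  "steps": [
    [0,0,0,0,0.5],
    [0,0,0,0,0.3],
    [0,0,0,0,0.1],
    [0,0,0,0,-0.1],
    [0,0,0,0,-0.3],
    [0,0,0,0,-0.6],
    [0,0,0,0,-1],
    [0,0,0,0,-1],
    [0,0,0,0,-1],
    [0,0,0,0,-1]
  ],
  "squeeze": 40
}}

```text
time: 3.6
eef_pos: [0.4445, 0.1267, 0.0834]
tcp_rot: [0.707, 0.707, 0.0, 0.0]
contact_force: [-2.6, 0.6, 6.0]
opening: 0.639
finger_force: 41.5
```

>>> {"op": "send_rows", "data": {
  "steps": [
    [0,0,-0.01,0,-1],
    [0,0,-0.03,0,-1],
    [0,0,-0.05,0,-1],
    [-0.001,0.01,-0.06,0,-1],
    [-0.004,0.035,-0.06,0,-1],
    [-0.008,0.065,-0.06,0,-1],
    [-0.012,0.1,-0.06,0,-1],
    [-0.016,0.135,-0.06,0,-1],
    [-0.02,0.165,-0.06,0,-1],
    [-0.023,0.187,-0.06,0,-1],
    [-0.0245,0.1985,-0.06,0,-1],
    [-0.0245,0.1985,-0.06,0,-1]
  ]
}}

```text
time: 4.8
eef_pos: [0.6436, 0.1015, 0.1415]
tcp_rot: [0.708, 0.707, -0.0, -0.0]
contact_force: [0.5, 0.2, -2.7]
opening: 0.646
finger_force: 43.3
```

>>> {"op": "send_rows", "data": {
  "steps": [
    [0,0,0,0,-1],
    [0,0,0,0,-1],
    [0,0,0.01,0,-1],
    [0,0,0.022,0,-1],
    [0,0,0.03,0,-1],
    [0,0,0.034,0,-1],
    [0,0,0.036,0,-1],
    [0,0,0.037,0,-1],
    [0,0,0.037,0,-1]
  ]
}}

```text
time: 5.7
eef_pos: [0.6429, 0.102, 0.1055]
tcp_rot: [0.707, 0.707, 0.0, 0.0]
contact_force: [0.0, 0.4, -3.1]
opening: 0.645
finger_force: 43.3
```

```bash
python3 - <<'E'
from h import *
s=ctrl.get_state();im=ctrl.read_camera("side");cv2.imwrite("pics/s2.png",cv2.resize(im[100:340,180:500,::-1],None,fx=2,fy=2))
print(s["eef_pos"],s["contact_force"],s["opening"],s["finger_force"])
E
```

```text
[0.6429 0.102  0.1055] [ 0.0134  0.3988 -3.076 ] 0.6449115018921058 43.33536922931671
```

View pics/s2.png

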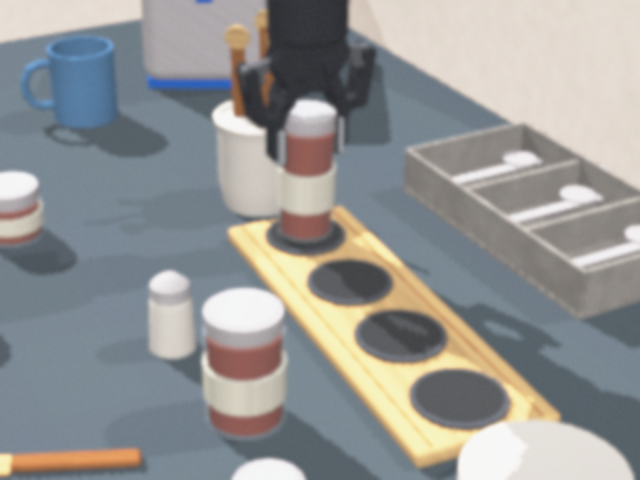

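The tallest jar is upright just above coaster A, with its base about 3 mm up. I'll lower the rest and release.

>>> {"op": "send_rows", "data": {
  "steps": [
    [0,0,0.001,0,-1],
    [0,0,0.002,0,-1],
    [0,0,0.003,0,-1],
    [0,0,0.003,0,-1]
  ]
}}

```text
time: 6.15
eef_pos: [0.6428, 0.102, 0.1026]
tcp_rot: [0.707, 0.707, 0.0, 0.0]
contact_force: [-1.0, 0.3, -1.0]
opening: 0.641
finger_force: 43.5
```

>>> {"op": "send_rows", "data": {
  "steps": [
    [0,0,0.0005,0,0.25],
    [0,0,0.0005,0,0.35],
    [0,0,0.0005,0,0.6],
    [0,0,0.0005,0,1],
    [0,0,0.0005,0,1],
    [0,0,0,0,1]
  ]
}}

```text
time: 6.75
eef_pos: [0.6428, 0.102, 0.1024]
tcp_rot: [0.707, 0.707, 0.0, 0.0]
contact_force: [-0.4, -0.2, -0.1]
opening: 0.999
finger_force: 0.0
```

>>> {"op": "send_rows", "data": {
  "steps": [
    [0,0,-0.01,0,1],
    [0,0,-0.03,0,1],
    [0,0,-0.06,0,1],
    [0,0,-0.09,0,1],
    [0,0,-0.12,0,1],
    [-0.01,-0.01,-0.14,0,1],
    [-0.05,-0.03,-0.14,0,1],
    [-0.09,-0.06,-0.14,0,1],
    [-0.13,-0.1,-0.14,0,1],
    [-0.17,-0.135,-0.14,0,1],
    [-0.205,-0.16,-0.14,0,1],
    [-0.225,-0.175,-0.14,0,1]
  ]
}}

```text
time: 7.95
eef_pos: [0.4657, -0.1248, 0.2433]
tcp_rot: [0.708, 0.706, -0.0, 0.001]
contact_force: [0.5, 0.0, 0.0]
opening: 0.999
finger_force: 0.0
```

>>> {"op": "send_rows", "data": {
  "steps": [
    [0,0,0,0,1],
    [0,0,0,0,1],
    [0,0,0,0,1]
  ]
}}

```text
time: 8.25
eef_pos: [0.4681, -0.1224, 0.2429]
tcp_rot: [0.707, 0.707, 0.0, 0.0]
contact_force: [0.3, 1.1, -0.8]
opening: 1.001
finger_force: 0.0
```

```bash
python3 - <<'E'
from h import *
s=ctrl.get_state();im=ctrl.read_camera("wrist");cv2.imwrite("pics/w3.png",im[...,::-1]);P=cam("wrist",s);np.save("w3.npy",P)
print(s["eef_pos"],s["dq"].max(),s["opening"])
for X in([.4681,-.1228,.104],[.643,.102,.147],[.637,.0018,.019],[.629,-.099,.019]):
    p=P@[*X,1];p=p/p[2];print(p)
p=(P@[.4681,-.1228,.104,1]);p=p/p[2];e=blob(im,tuple(int(v) for v in p[:2]),210,255,60);print(e,onplane(P,e[0],.104))
E
```

```text
[ 0.4681 -0.1224  0.2429] 0.013811988835943867 1.0009829127364183
[310.5107 229.0986   1.    ]
[ 728.4397 -259.4446    1.    ]
[526.9654  45.1018   1.    ]
[499.1789 174.4986   1.    ]
(array([308.2531, 225.7901]), (87.47663879394531, 91.0589599609375), np.int32(6248)) [ 0.4666 -0.1205]
```

View pics/w3.png

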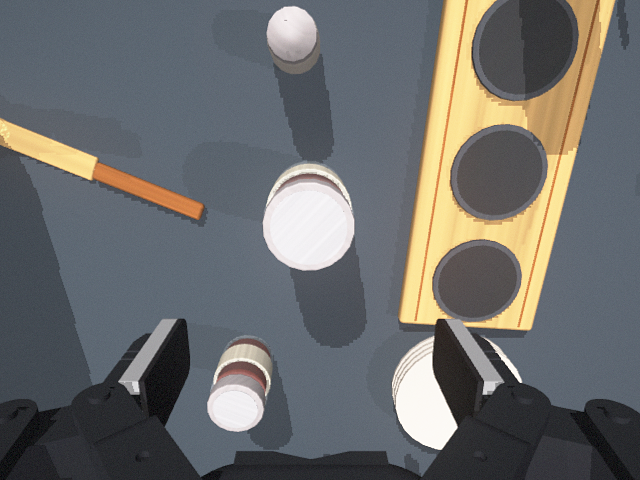

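The second jar's lid is centred at (308,226), giving (.467,-.121). Coasters B (526,45), C (499,172) and D (477,281) are where predicted. I'll descend and grasp.

>>> {"op": "send_rows", "data": {
  "steps": [
    [0.001,-0.001,0.01,0,1],
    [0.001,-0.001,0.04,0,1],
    [0.001,-0.001,0.075,0,1],
    [0.001,-0.001,0.11,0,1],
    [0.001,-0.001,0.14,0,1],
    [0.001,-0.001,0.162,0,1],
    [0.001,-0.001,0.176,0,1],
    [0.001,-0.001,0.182,0,1],
    [0.001,-0.001,0.182,0,1],
    [0.001,-0.001,0.182,0,1]
  ]
}}

```text
time: 9.3
eef_pos: [0.4671, -0.1217, 0.0608]
tcp_rot: [0.707, 0.707, 0.0, 0.0]
contact_force: [-0.3, -0.4, 0.5]
opening: 0.999
finger_force: 0.0
```

>>> {"op": "send_rows", "data": {
  "steps": [
    [0,0,0,0,0.6],
    [0,0,0,0,0.45],
    [0,0,0,0,0.2],
    [0,0,0,0,-0.1],
    [0,0,0,0,-0.3],
    [0,0,0,0,-0.6],
    [0,0,0,0,-1],
    [0,0,0,0,-1],
    [0,0,0,0,-1]
  ]
}}

```text
time: 10.2
eef_pos: [0.4669, -0.1222, 0.0616]
tcp_rot: [0.707, 0.707, 0.0, 0.0]
contact_force: [-1.8, 0.8, 6.2]
opening: 0.761
finger_force: 44.5
```

```bash
python3 - <<'E'
from h import *
P=np.load("w3.npy")
for uv in((525.5,46),(499.5,172.5),(477.5,281)):print(onplane(P,uv,.019))
E
```

```text
[0.636  0.0012]
[ 0.629  -0.0973]
[ 0.6223 -0.1972]
```

>>> {"op": "send_rows", "data": {
  "steps": [
    [0,0,-0.01,0,-1],
    [0,0,-0.03,0,-1],
    [0,0,-0.05,0,-1],
    [0,0.01,-0.06,0,-1],
    [0,0.035,-0.06,0,-1],
    [0.008,0.065,-0.06,0,-1],
    [0.025,0.1,-0.06,0,-1],
    [0.05,0.13,-0.06,0,-1],
    [0.08,0.152,-0.06,0,-1],
    [0.105,0.164,-0.06,0,-1],
    [0.12,0.1695,-0.06,0,-1],
    [0.123,0.1695,-0.06,0,-1]
  ]
}}

```text
time: 11.4
eef_pos: [0.636, 0.0029, 0.1191]
tcp_rot: [0.707, 0.708, -0.0, -0.001]
contact_force: [0.1, -1.1, -6.2]
opening: 0.754
finger_force: 46.8
```

>>> {"op": "send_rows", "data": {
  "steps": [
    [0,0,0,0,-1],
    [0,0,0,0,-1],
    [0,0,0.01,0,-1],
    [0,0,0.022,0,-1],
    [0,0,0.03,0,-1],
    [0,0,0.035,0,-1],
    [0,0,0.037,0,-1],
    [0,0,0.038,0,-1],
    [0,0,0.038,0,-1]
  ]
}}

```text
time: 12.3
eef_pos: [0.6364, 0.001, 0.0825]
tcp_rot: [0.707, 0.707, 0.0, 0.0]
contact_force: [0.4, 0.4, -4.3]
opening: 0.763
finger_force: 46.8
```

>>> {"op": "send_rows", "data": {
  "steps": [
    [0,0,0.001,0,-1],
    [0,0,0.002,0,-1],
    [0,0,0.002,0,-1]
  ]
}}

```text
time: 12.6
eef_pos: [0.6364, 0.001, 0.0807]
tcp_rot: [0.707, 0.707, 0.0, 0.0]
contact_force: [-0.1, -0.1, -4.9]
opening: 0.765
finger_force: 46.9
```

>>> {"op": "send_rows", "data": {
  "steps": [
    [0,0,0.0005,0,-1],
    [0,0,0.001,0,-1],
    [0,0,0.0015,0,-1],
    [0,0,0.0015,0,-1]
  ]
}}

```text
time: 13.0
eef_pos: [0.6365, 0.001, 0.0807]
tcp_rot: [0.707, 0.707, 0.0, 0.0]
contact_force: [-4.0, 1.1, 4.6]
opening: 0.762
finger_force: 47.7
```

>>> {"op": "send_rows", "data": {
  "steps": [
    [0,0,0,0,0.5],
    [0,0,0,0,0.6],
    [0,0,0,0,0.8],
    [0,0,0,0,1],
    [0,0,0,0,1],
    [0,0,0,0,1]
  ]
}}

```text
time: 13.6
eef_pos: [0.6362, 0.001, 0.0788]
tcp_rot: [0.707, 0.707, 0.0, 0.0]
contact_force: [-0.3, 0.5, 0.3]
opening: 1.001
finger_force: 0.0
```

>>> {"op": "send_rows", "data": {
  "steps": [
    [0,0,-0.01,0,1],
    [0,0,-0.03,0,1],
    [0,0,-0.065,0,1],
    [0,0,-0.1,0,1],
    [-0.01,-0.01,-0.135,0,1],
    [-0.035,-0.03,-0.155,0,1],
    [-0.07,-0.055,-0.16,0,1],
    [-0.105,-0.083,-0.16,0,1],
    [-0.14,-0.111,-0.16,0,1],
    [-0.175,-0.139,-0.16,0,1],
    [-0.21,-0.167,-0.16,0,1],
    [-0.24,-0.19,-0.16,0,1]
  ]
}}

```text
time: 14.8
eef_pos: [0.4445, -0.2403, 0.2399]
tcp_rot: [0.708, 0.707, -0.0, 0.001]
contact_force: [0.7, 1.1, -0.3]
opening: 1.001
finger_force: 0.0
```

>>> {"op": "send_rows", "data": {
  "steps": [
    [-0.025,-0.021,0,0,1],
    [-0.043,-0.036,0,0,1],
    [-0.05,-0.041,0,0,1],
    [-0.05,-0.041,0,0,1],
    [-0.05,-0.041,0,0,1],
    [-0.05,-0.041,0,0,1]
  ]
}}

```text
time: 15.4
eef_pos: [0.4056, -0.288, 0.2389]
tcp_rot: [0.707, 0.707, 0.0, 0.0]
contact_force: [0.6, -0.3, 0.7]
opening: 0.999
finger_force: 0.0
```

```bash
python3 - <<'E'
from h import *
s=ctrl.get_state();im=ctrl.read_camera("wrist");cv2.imwrite("pics/w4.png",im[...,::-1]);P=cam("wrist",s)
print(s["eef_pos"],s["tcp_rot"],s["dq"].max(),s["time"])
p=(P@[.4048,-.2888,.08,1]);p=p/p[2];print(p);e=blob(im,tuple(int(v) for v in p[:2]),210,255,60);print(e,onplane(P,e[0],.08))
cv2.imwrite("pics/t4.png",ctrl.read_camera("top")[...,::-1])
E
```

```text
[ 0.4056 -0.288   0.2389] [0.7068 0.7074 0.0002 0.    ] 0.0032875811488832494 15.4
[309.4703 221.9592   1.    ]
(array([309.2867, 217.2669]), (53.55178451538086, 59.26626205444336), np.int32(2233)) [ 0.4047 -0.2853]
```

View pics/t4.png

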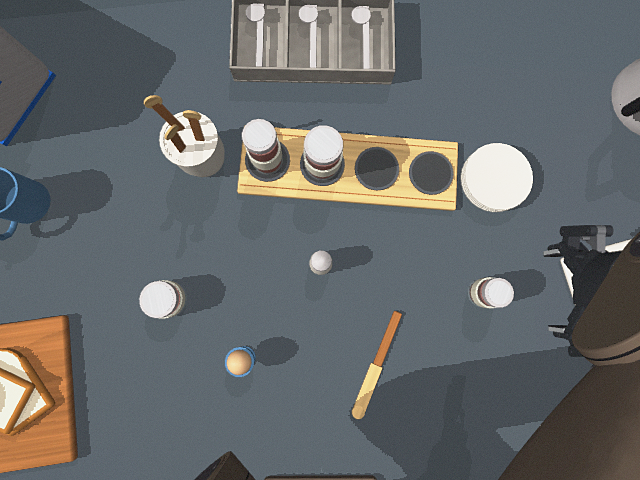

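Tallest and second stand on A and B: lids at (260,135) and (323,145), with the offset from the coasters due to parallax. The third lid blob is smaller than it should be, so I'll look at it.

View pics/w4.png

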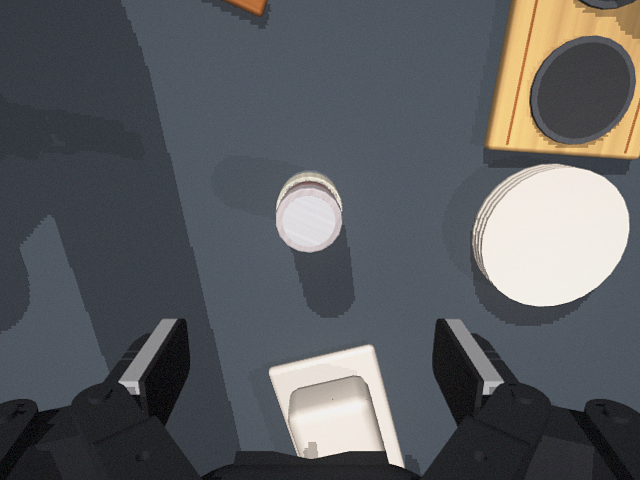

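The lid spans (276–342, 186–252), centred at (309,219), giving (.405,-.286). The approach is clear.

>>> {"op": "send_rows", "data": {
  "steps": [
    [0.001,-0.001,0.01,0,1],
    [0.002,-0.001,0.04,0,1],
    [0.002,-0.001,0.075,0,1],
    [0.002,-0.001,0.11,0,1],
    [0.002,-0.001,0.145,0,1],
    [0.002,-0.001,0.175,0,1],
    [0.002,-0.001,0.193,0,1],
    [0.002,-0.001,0.2,0,1],
    [0.002,-0.001,0.2,0,1],
    [0.002,-0.001,0.2,0,1]
  ]
}}

```text
time: 16.5
eef_pos: [0.4045, -0.2872, 0.0396]
tcp_rot: [0.707, 0.707, -0.0, 0.001]
contact_force: [-0.7, -0.1, 0.0]
opening: 0.999
finger_force: 0.0
```

>>> {"op": "send_rows", "data": {
  "steps": [
    [0,0,0,0,0.5],
    [0,0,0,0,0.3],
    [0,0,0,0,0.1],
    [0,0,0,0,-0.1],
    [0,0,0,0,-0.3],
    [0,0,0,0,-0.6],
    [0,0,0,0,-1],
    [0,0,0,0,-1],
    [0,0,0,0,-1]
  ]
}}

```text
time: 17.4
eef_pos: [0.4046, -0.2876, 0.0402]
tcp_rot: [0.707, 0.707, -0.0, 0.001]
contact_force: [-1.5, 0.2, 6.5]
opening: 0.596
finger_force: 42.2
```

>>> {"op": "send_rows", "data": {
  "steps": [
    [0,0,-0.01,0,-1],
    [0,0,-0.035,0,-1],
    [0.005,0.005,-0.055,0,-1],
    [0.02,0.024,-0.06,0,-1],
    [0.045,0.053,-0.06,0,-1],
    [0.07,0.083,-0.06,0,-1],
    [0.095,0.113,-0.06,0,-1],
    [0.12,0.143,-0.06,0,-1],
    [0.145,0.172,-0.06,0,-1],
    [0.168,0.199,-0.06,0,-1],
    [0.183,0.217,-0.06,0,-1],
    [0.189,0.2245,-0.06,0,-1]
  ]
}}

```text
time: 18.6
eef_pos: [0.6294, -0.0962, 0.0986]
tcp_rot: [0.707, 0.708, 0.0, -0.0]
contact_force: [0.4, 0.3, -2.0]
opening: 0.599
finger_force: 42.3
```

>>> {"op": "send_rows", "data": {
  "steps": [
    [0,0,0,0,-1],
    [0,0,0,0,-1],
    [0,0,0.01,0,-1],
    [0,0,0.022,0,-1],
    [0,0,0.03,0,-1],
    [0,0,0.035,0,-1],
    [0,0,0.037,0,-1],
    [0,0,0.039,0,-1],
    [0,0,0.04,0,-1],
    [0,0,0.04,0,-1]
  ]
}}

```text
time: 19.6
eef_pos: [0.629, -0.098, 0.0593]
tcp_rot: [0.707, 0.707, 0.0, 0.0]
contact_force: [0.2, -0.6, -2.3]
opening: 0.596
finger_force: 42.4
```

>>> {"op": "send_rows", "data": {
  "steps": [
    [0,0,0.0005,0,-1],
    [0,0,0.001,0,-1],
    [0,0,0.0015,0,-1],
    [0,0,0.0015,0,-1]
  ]
}}

```text
time: 20.0
eef_pos: [0.629, -0.098, 0.0592]
tcp_rot: [0.707, 0.707, 0.0, 0.0]
contact_force: [-3.5, 1.4, 6.4]
opening: 0.595
finger_force: 42.8
```

>>> {"op": "send_rows", "data": {
  "steps": [
    [0,0,0,0,0.3],
    [0,0,0,0,0.45],
    [0,0,0,0,0.7],
    [0,0,0,0,1],
    [0,0,0,0,1],
    [0,0,0,0,1]
  ]
}}

```text
time: 20.6
eef_pos: [0.6285, -0.098, 0.0572]
tcp_rot: [0.707, 0.707, -0.0, -0.0]
contact_force: [0.1, 0.3, -0.1]
opening: 1.003
finger_force: 0.0
```

>>> {"op": "send_rows", "data": {
  "steps": [
    [0,0,-0.01,0,1],
    [0,0,-0.03,0,1],
    [0,0,-0.065,0,1],
    [0,0,-0.1,0,1],
    [0,0,-0.135,0,1],
    [0,-0.01,-0.16,0,1],
    [0.01,-0.035,-0.175,0,1],
    [0.02,-0.07,-0.18,0,1],
    [0.045,-0.105,-0.18,0,1],
    [0.075,-0.135,-0.18,0,1],
    [0.11,-0.16,-0.18,0,1],
    [0.15,-0.18,-0.18,0,1]
  ]
}}

```text
time: 21.8
eef_pos: [0.4473, 0.0528, 0.2382]
tcp_rot: [0.708, 0.706, 0.001, 0.001]
contact_force: [0.1, 0.1, 0.5]
opening: 0.996
finger_force: 0.0
```

>>> {"op": "send_rows", "data": {
  "steps": [
    [0.043,-0.011,0,0,1],
    [0.086,-0.022,0,0,1],
    [0.129,-0.033,0,0,1],
    [0.17,-0.043,0,0,1],
    [0.2,-0.051,0,0,1],
    [0.215,-0.055,0,0,1],
    [0.218,-0.056,0,0,1],
    [0.218,-0.056,0,0,1],
    [0.218,-0.056,0,0,1],
    [0.218,-0.056,0,0,1]
  ]
}}

```text
time: 22.8
eef_pos: [0.3932, 0.2693, 0.2374]
tcp_rot: [0.708, 0.706, 0.0, 0.0]
contact_force: [0.2, -0.7, 0.1]
opening: 0.997
finger_force: 0.0
```

```bash
python3 - <<'E'
from h import *
s=ctrl.get_state();im=ctrl.read_camera("wrist");cv2.imwrite("pics/w5.png",im[...,::-1]);P=cam("wrist",s)
print(s["eef_pos"],s["tcp_rot"],s["dq"].max(),s["time"])
p=(P@[.3934,.27,.057,1]);p=p/p[2];print(p);e=blob(im,tuple(int(v) for v in p[:2]),200,255,60);print(e,onplane(P,e[0],.057))
E
```

```text
[0.3932 0.2693 0.2374] [0.7079 0.7064 0.     0.0001] 0.0018517586224752205 22.8
[310.8855 212.7635   1.    ]
(array([306.5386, 205.8868]), (79.7607650756836, 86.79283905029297), np.int32(5430)) [0.3901 0.2754]
```

View pics/w5.png

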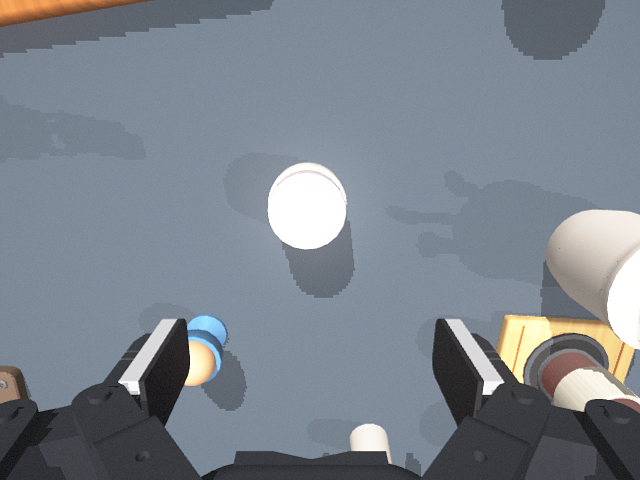

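The shortest lid is washed out. It spans (268–346, 171–249), centred at (307,210), giving (.391,.272).

>>> {"op": "send_rows", "data": {
  "steps": [
    [0.001,-0.001,0.01,0,1],
    [0.003,-0.002,0.04,0,1],
    [0.003,-0.002,0.075,0,1],
    [0.003,-0.002,0.11,0,1],
    [0.003,-0.002,0.145,0,1],
    [0.003,-0.002,0.175,0,1],
    [0.003,-0.002,0.2,0,1],
    [0.003,-0.002,0.213,0,1],
    [0.003,-0.002,0.217,0,1],
    [0.003,-0.002,0.217,0,1],
    [0.003,-0.002,0.217,0,1]
  ]
}}

```text
time: 23.95
eef_pos: [0.3919, 0.2736, 0.0215]
tcp_rot: [0.707, 0.707, 0.001, 0.0]
contact_force: [-0.4, -0.6, 0.4]
opening: 1.0
finger_force: 0.0
```

>>> {"op": "send_rows", "data": {
  "steps": [
    [0,0,0,0,0.6],
    [0,0,0,0,0.45],
    [0,0,0,0,0.2],
    [0,0,0,0,-0.1],
    [0,0,0,0,-0.3],
    [0,0,0,0,-0.6],
    [0,0,0,0,-1],
    [0,0,0,0,-1],
    [0,0,0,0,-1]
  ]
}}

```text
time: 24.85
eef_pos: [0.3914, 0.2736, 0.0218]
tcp_rot: [0.707, 0.707, 0.001, 0.0]
contact_force: [-1.3, -1.1, 5.3]
opening: 0.734
finger_force: 43.0
```

>>> {"op": "send_rows", "data": {
  "steps": [
    [0,0,-0.01,0,-1],
    [0,0,-0.03,0,-1],
    [0,0,-0.06,0,-1],
    [0,0.005,-0.09,0,-1],
    [-0.005,0.02,-0.12,0,-1],
    [-0.02,0.045,-0.143,0,-1],
    [-0.045,0.07,-0.155,0,-1],
    [-0.075,0.09,-0.16,0,-1],
    [-0.11,0.105,-0.16,0,-1],
    [-0.145,0.115,-0.16,0,-1],
    [-0.18,0.12,-0.16,0,-1],
    [-0.215,0.12,-0.16,0,-1]
  ]
}}

```text
time: 26.05
eef_pos: [0.5108, 0.0566, 0.1808]
tcp_rot: [0.707, 0.707, 0.0, 0.0]
contact_force: [-0.8, 0.2, -2.6]
opening: 0.731
finger_force: 45.0
```

>>> {"op": "send_rows", "data": {
  "steps": [
    [-0.035,0,0,0,-1],
    [-0.07,0,0,0,-1],
    [-0.105,0.002,0,0,-1],
    [-0.14,0.008,0,0,-1],
    [-0.172,0.02,0,0,-1],
    [-0.2,0.038,0,0,-1],
    [-0.222,0.06,0,0,-1],
    [-0.24,0.083,0,0,-1],
    [-0.25,0.1,0,0,-1],
    [-0.2545,0.1095,0,0,-1],
    [-0.2545,0.1105,0,0,-1],
    [-0.2545,0.1105,0,0,-1]
  ]
}}

```text
time: 27.25
eef_pos: [0.6204, -0.1957, 0.1801]
tcp_rot: [0.707, 0.707, -0.0, -0.001]
contact_force: [-0.8, 0.3, -2.9]
opening: 0.731
finger_force: 44.9
```

>>> {"op": "send_rows", "data": {
  "steps": [
    [0,0,0,0,-1],
    [0,0,0.01,0,-1],
    [0,0,0.035,0,-1],
    [0,0,0.065,0,-1],
    [0,0,0.09,0,-1],
    [0,0,0.11,0,-1],
    [0,0,0.124,0,-1],
    [0,0,0.132,0,-1],
    [0,0,0.136,0,-1],
    [0,0,0.138,0,-1],
    [0,0,0.138,0,-1],
    [0,0,0.138,0,-1]
  ]
}}

```text
time: 28.45
eef_pos: [0.6217, -0.1968, 0.0435]
tcp_rot: [0.707, 0.707, 0.0, 0.001]
contact_force: [-0.2, 0.4, -1.3]
opening: 0.736
finger_force: 44.9
```

>>> {"op": "send_rows", "data": {
  "steps": [
    [0,0,0.001,0,-1],
    [0,0,0.002,0,-1],
    [0,0,0.003,0,-1],
    [0,0,0.0035,0,-1],
    [0,0,0.0035,0,-1]
  ]
}}

```text
time: 28.95
eef_pos: [0.6214, -0.1967, 0.0409]
tcp_rot: [0.707, 0.707, -0.0, 0.0]
contact_force: [-3.9, 1.7, 6.9]
opening: 0.733
finger_force: 45.9
```

Contact is firm. I'll release and retreat.

>>> {"op": "send_rows", "data": {
  "steps": [
    [0,0,0,0,0.45],
    [0,0,0,0,0.6],
    [0,0,0,0,0.8],
    [0,0,0,0,1],
    [0,0,0,0,1],
    [0,0,0,0,1]
  ]
}}

```text
time: 29.55
eef_pos: [0.6209, -0.1964, 0.0386]
tcp_rot: [0.707, 0.707, -0.0, -0.0]
contact_force: [-0.1, 0.7, -0.4]
opening: 0.999
finger_force: 0.0
```

>>> {"op": "send_rows", "data": {
  "steps": [
    [0,0,-0.01,0,1],
    [0,0,-0.03,0,1],
    [0,0,-0.065,0,1],
    [0,0,-0.1,0,1],
    [0,0,-0.135,0,1],
    [0,-0.01,-0.165,0,1],
    [0,-0.04,-0.19,0,1],
    [-0.02,-0.075,-0.2,0,1],
    [-0.05,-0.11,-0.2,0,1],
    [-0.085,-0.135,-0.2,0,1],
    [-0.12,-0.15,-0.2,0,1],
    [-0.15,-0.155,-0.2,0,1]
  ]
}}

```text
time: 30.75
eef_pos: [0.4644, -0.3479, 0.2401]
tcp_rot: [0.708, 0.706, -0.0, 0.001]
contact_force: [-0.5, -0.1, 0.3]
opening: 1.002
finger_force: 0.0
```

>>> {"op": "send_rows", "data": {
  "steps": [
    [0,0,0,0,1],
    [0,0,0,0,1],
    [0,0,0,0,1]
  ]
}}

```text
time: 31.05
eef_pos: [0.4661, -0.3455, 0.2391]
tcp_rot: [0.707, 0.707, 0.0, -0.0]
contact_force: [0.1, 0.3, -0.6]
opening: 1.002
finger_force: 0.0
```

```bash
python3 - <<'E'
from h import *
t=ctrl.read_camera("top");cv2.imwrite("pics/t6.png",t[90:330,120:520,::-1].repeat(2,0).repeat(2,1));P=cam("top")
for X in([.643,.102,.147],[.6365,.0015,.123],[.629,-.098,.099],[.622,-.1975,.076],[.4564,.0066,.061]):
    p=P@[*X,1];p=p[:2]/p[2];e=blob(t,tuple(int(round(v)) for v in p),212,255,25);print(p,e,onplane(P,e[0],X[2])-X[:2])
E
```

```text
[257.207  133.2278] (array([258.2771, 134.7334]), (31.432952880859375, 33.14318084716797), np.int32(813)) [-0.0024 -0.0017]
[322.6258 143.6641] (array([320.0358, 141.9455]), (36.14280700683594, 46.62673568725586), np.int32(1145)) [0.0028 0.0041]
[382.8098 153.9386] (array([383.1811, 153.6771]), (27.043285369873047, 27.931743621826172), np.int32(587)) [ 0.0005 -0.0006]
[439.0555 163.0567] (array([436.7097, 153.6963]), (40.04813766479492, 54.21596145629883), np.int32(1134)) [0.0164 0.0035]
[318.0548 260.0801] (array([317.2287, 260.5024]), (11.719952583312988, 17.207914352416992), np.int32(136)) [-0.0007  0.0014]
```

View pics/t6.png

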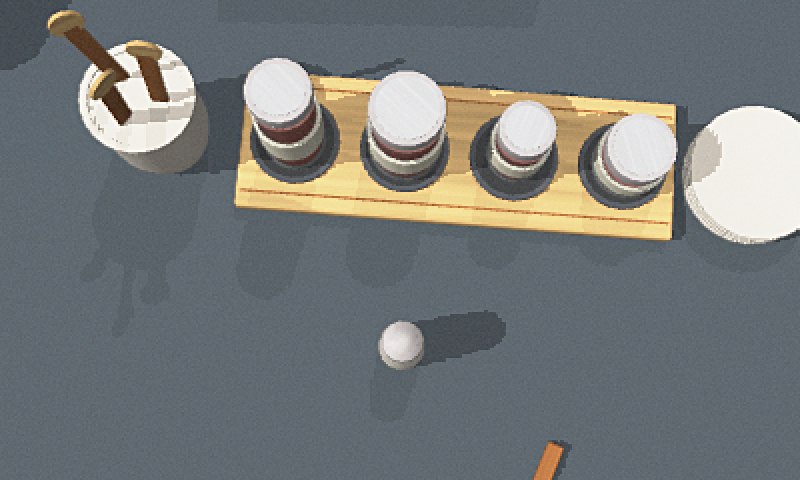

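All four jars stand upright on their coasters in the right order. The shortest lid, at crop (640,149), maps to (440,164.5) in the full picture against a prediction of (439,163); its blob had merged with the board. The shaker has not moved. I'll hand in.

```bash
python3 -c "
from plant import ctrl
print(ctrl.sign_off())"
```

```text
the job is handed in; nothing more can be done
None
```

I handed the job in with the four jars upright on the coasters in height order, tallest next to the crock. By the last top view each is within a few millimetres of its coaster's centre and the salt shaker has not moved, but sign-off returned no verdict.

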